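# Fetch the vial rack from behind the bottles

### The arm

A 6-joint arm with a two-finger parallel gripper is mounted at the origin on the work surface; the furniture and walls round the work are solid. World frame = base frame: x ahead of the robot, y to its left, z up, the work surface at z = 0. Lengths are in m, angles in rad, forces in N, time in s.
With the tool pointing down it reaches from about 0.35 to 0.725 m from the base axis. Payload 4.3 kg.
Tool frame: the origin (TCP) lies between the finger pads; the fingertips stand 8 mm ahead of it and the grasp point (between the pads) lies 11 mm behind it; z points along the fingers, y is the line along which they close (so a half turn about z gives the same grasp; the last joint's range is limited). The gripper opens to 85 mm and grips with 20 to 120 N. Pads are 22 mm wide; open, the fingers measure 114 mm over their backs; the gripper's body (76 mm by 85 mm) begins 54 mm behind the grasp point. The pads swing forward as they close: fully open they stand 13 mm farther back than shut.
Start: joints at [-1.417, 0.377, 0.081, 1.274, 0, 1.46], TCP at [0.15, -0.555, 0.239] pointing down, gripper open.
Joint ranges: [-2.72, 2.72], [-0.84, 1.66], [-1.02, 1.22], [-1.77, 2.12], [-1.37, 1.28], [-3.14, 3.14]. Speed limits (rad/s): [2.57, 2.57, 3.14, 3.14, 3.14, 3.14].

### API

Orientations are given as a unit quaternion [w, x, y, z].
In Python, from station import bot gives the robot as it stands. Calls block until the motion is done:
- bot.reach(position, orientation): joint-space move of the TCP to a pose.
- bot.servo_line(position, ori=None, max_speed=0.15, threshold=None): straight line of the TCP; ori=None keeps the orientation; max_speed is the mean speed in m/s. With threshold (N) it stops when the force on the tool has changed by that much, and returns True; else False.
- bot.movej(angles): joint-space move.
- bot.open() and bot.grasp(squeeze=None): open the fingers fully, or close them until they stop; squeeze is the grip in N (None keeps the last).
- bot.wait(seconds).
- bot.solve_ik(position, orientation): joint angles nearest the present ones, or None.
- bot.read_camera(name): name is "side" or "top" or "wrist"; returns the picture (480x640x3 uint8, blue, green, red); there is no depth.
- bot.calibration(name): a dict with "camera_matrix" (3x3 intrinsics, pixels), "k1" (the pictures are not rectified: a ray, as slopes to the right and down, at radius r is drawn at 1 + k1 r^2 times it, then the intrinsics apply), "R" (3x3) and "t" (3): a world point X has camera coordinates R X + t. Camera axes: x right, y down, z forward; pixel columns grow to the right and rows downward; lengths in m; the calibration is good to about 2 mm. A picture is of the moment at which its call begins: read the wrist's pose just before it. calibration takes no time and is no camera call; for the wrist camera it gives the pose at the moment of the call.
A pose or a line that the arm cannot do raises bot.Unreachable and nothing moves.
- bot.job_done(): hands the job in; it is judged then, once.
Readings, each from a call of its own:
- bot.get_time(): time.
- bot.get_joint_pos(): joint angles.
- bot.get_dq(): joint speeds.
- bot.get_tau(): joint torques, N m.
- bot.get_tcp_pos(): TCP position.
- bot.get_tcp_rot(): TCP orientation.
- bot.get_contact_force(): force on the tool from outside, world axes, zero at the start.
- bot.get_torque(): the same for the moment, N m.
- bot.get_opening(): opening from 0.0 (shut) to 1.0 (fully open).
- bot.get_gripper_force(): force on a finger pad.
Only numpy, scipy, OpenCV 4.12 (cv2) and the standard library are available. Lean on these libraries where they do the work, as an engineer would, in place of code of your own. Each camera call takes 0.05 s, during which the arm holds its last target. There are 200 camera calls.

### The job

The empty vial rack lies in the grey tray behind a row of three bottles. Stand all three bottles upright on the green mat first, without shifting the rack; then bring the rack to the middle of the white mat, lying lengthwise along it. Finally stand each bottle back upright on the very mark in the tray where it stood at the start, and leave the red-capped vial and the black tape alone.

Things in the scene. Friction and masses are not known exactly. Their poses are not given: they have to be found in the camera images.
- tray: Fixed grey storage tray, 190 mm square, floor 4 mm thick, lip round the edge 5 mm wide and 10 mm high. Origin: centre of its underside; +x points away from the robot (turned up to 0.25 rad). Three flat white marks of 50 mm diameter on its floor, at tray x = -35 mm and y = -56, 0 and +56 mm: one bottle stands on each, within 2 mm of its centre; which one stands where varies. The rack lies behind them at x = +20 mm, y = 0.
- green_mat: Fixed plain green mat, 200 mm along its x by 120 mm along its y, 2 mm thick, to one side of the tray. Origin: centre of its underside. Bottles are parked here, with all three standing on it at once.
- white_mat: Fixed plain white mat, 200 mm along its x by 120 mm along its y, 2 mm thick, on the other side of the tray. Origin: centre of its underside. The rack goes here, its y axis along the mat's x axis, either way round.
- vial_rack: White vial rack, empty, loose, 52 mm along its x, 140 mm along its y, 30 mm high, about 90 g. Origin: centre of its underside. Base plate 0 to 10 mm, top plate 26 to 30 mm up, its long sides open between; grip it across the 52 mm width with pads reaching from base to top. The bottles stand about 9 mm in front of it, so no finger passes while they are there.
- dropper: Loose amber glass dropper bottle with a black rubber bulb, 102 mm high, 40 to 85 g. Origin: centre of its underside. Round body 32 mm in diameter up to 56 mm, then a shoulder, a 24 mm collar from 62 to 77 mm and the 13 mm bulb above. Grip it across the body, anywhere from 40 to 60 mm above its base; the rack behind it in the tray is 30 mm high, so keep the fingertips higher than that, and grip along the tray's x axis (the gaps to the neighbours are about 16 to 20 mm).
- white_bottle: Loose white plastic bottle with a blue cap, 105 mm high, 70 to 140 g. Origin: centre of its underside. Round straight body 40 mm in diameter up to 60 mm, then a shoulder to a 20 mm cap from 89 to 105 mm. Grip it across the body, anywhere from 40 to 60 mm above its base; the rack behind it in the tray is 30 mm high, so keep the fingertips higher than that, and grip along the tray's x axis (the gaps to the neighbours are about 16 to 20 mm).
- green_bottle: Loose green glass bottle with a red cap, same shape as the white one: 105 mm high, 70 to 140 g. Origin: centre of its underside. Round straight body 40 mm in diameter up to 60 mm, then a shoulder to a 20 mm cap from 89 to 105 mm. Grip it across the body, anywhere from 40 to 60 mm above its base; the rack behind it in the tray is 30 mm high, so keep the fingertips higher than that, and grip along the tray's x axis (the gaps to the neighbours are about 16 to 20 mm).
- red_vial: Bystander: loose clear glass vial with a red cap, standing on the table between robot and tray, 22 mm in diameter, 69 mm high, 30 g. Origin: centre of its underside. Not to be moved.
- black_tape: Bystander: loose roll of black tape lying flat on the table between robot and tray, 62 mm in diameter, 19 mm high. Origin: centre of its underside. Not to be moved.
Not all that is in view belongs to the job. What is shaped like the white_bottle but pink or yellow is not meant.

How it is judged:
On the way, in this order (a step that is already met when the one before it is completed fails the run):
1. all three bottles stand released on the green mat together, the rack still where it was (within 12 mm) (distance of vial_rack from where it was at the start of the episode below 0.012 m and x of dropper in the frame of green_mat between -0.1 and 0.1 m and y of dropper in the frame of green_mat between -0.06 and 0.06 m and z of each of dropper, white_bottle, green_bottle in the frame of green_mat below 0.006 m and angle between each of dropper, white_bottle, green_bottle's own z axis and vertical below 0.15 rad and contact force between each of dropper, white_bottle, green_bottle and the fingers below 0.05 N and x of white_bottle in the frame of green_mat between -0.1 and 0.1 m and y of white_bottle in the frame of green_mat between -0.06 and 0.06 m and x of green_bottle in the frame of green_mat between -0.1 and 0.1 m and y of green_bottle in the frame of green_mat between -0.06 and 0.06 m), for 0.2 s.
2. the rack lies released on the white mat, its origin within 15 mm of the mat's centre, lengthwise within 0.2 rad (horizontal distance between vial_rack and white_mat below 0.015 m and angle between the y axis of vial_rack and the x axis of white_mat, either way round below 0.2 rad and z of vial_rack in the frame of white_mat below 0.006 m and angle between vial_rack's own z axis and vertical below 0.1 rad and linear speed of vial_rack below 0.02 m/s and contact force between vial_rack and the fingers below 0.05 N), for 0.2 s.
At the end, for the whole second after the job is handed in: The rack lies flat on the white mat, within 15 mm of its centre and lengthwise within 0.2 rad; each of the three bottles stands upright (within 0.15 rad) in the tray within 15 mm of where that same bottle stood at the start; all at rest (horizontal distance between vial_rack and white_mat below 0.015 m and angle between the y axis of vial_rack and the x axis of white_mat, either way round below 0.2 rad and z of vial_rack in the frame of white_mat below 0.006 m and angle between vial_rack's own z axis and vertical below 0.1 rad and linear speed of each of vial_rack, dropper, white_bottle, green_bottle below 0.02 m/s and distance of each of dropper, white_bottle, green_bottle from where it was at the start of the episode below 0.015 m and angle between each of dropper, white_bottle, green_bottle's own z axis and vertical below 0.15 rad); the robot touches nothing.
It fails at once if a bottle tipped by more than 0.6 rad (angle between any of dropper, white_bottle, green_bottle's own z axis and vertical above 0.6 rad).
It fails at once if the red-capped vial or the black tape shifted by more than 20 mm (distance of any of red_vial, black_tape from where it was at the start of the episode above 0.02 m).
It also fails if it takes over 133 s, if anything falls off the work surface, if the arm or the gripper's body presses on something with over 40 N, if the wrist force passes 120 N, or if a joint passes its speed limit or range.

## Working session

There is one attempt and no reset: what is moved stays moved. The work goes in short steps, each a Python script; the robot and the scene stay as the last script left them, time stands still between calls to the robot, and variables do not carry over. Pictures are saved under pics/ and viewed, at most 14 in all, crops included, and the job is handed in when it is done.

```bash
ls; mkdir -p pics; python3 - <<'E'
from station import bot
import cv2, numpy as np
for n in ("top","side"):
    cv2.imwrite(f"pics/{n}0.png",bot.read_camera(n))
    c=bot.calibration(n); print(n,c["camera_matrix"],c["k1"],-np.array(c["R"]).T@c["t"],np.array(c["R"]).round(3))
print(bot.get_tcp_rot(),bot.get_tcp_pos(),bot.get_time())
E
```

```text
pics
top [[616.61836237   0.         320.98367617]
 [  0.         616.61836237 234.50042574]
 [  0.           0.           1.        ]] -0.012715818402156059 [0.39780558 0.03274325 1.21030718] [[ 0.001 -1.    -0.027]
 [-0.995  0.002 -0.099]
 [ 0.099  0.027 -0.995]]
side [[569.7786615    0.         321.62905132]
 [  0.         569.7786615  231.79316501]
 [  0.           0.           1.        ]] -0.08022940415791431 [ 1.03962895 -0.65819932  0.85993482] [[ 0.802  0.597 -0.014]
 [ 0.396 -0.55  -0.735]
 [-0.446  0.584 -0.678]]
[-9.16882060e-04  9.91314691e-01  1.31507957e-01 -1.95434604e-05] [ 0.1498468  -0.55453094  0.23844541] 0.1
```

View pics/top0.png

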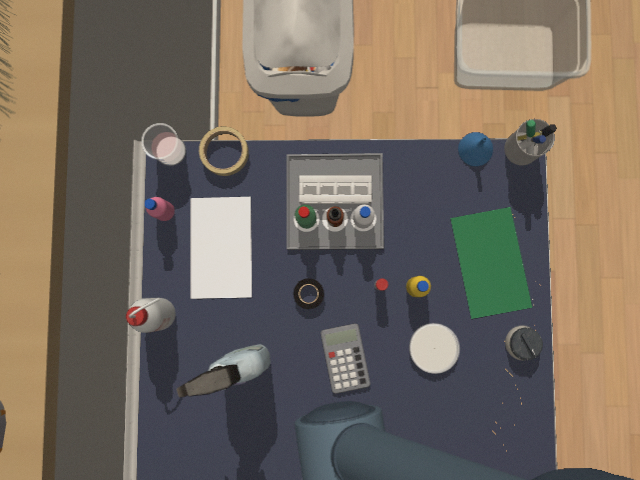

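View pics/side0.png

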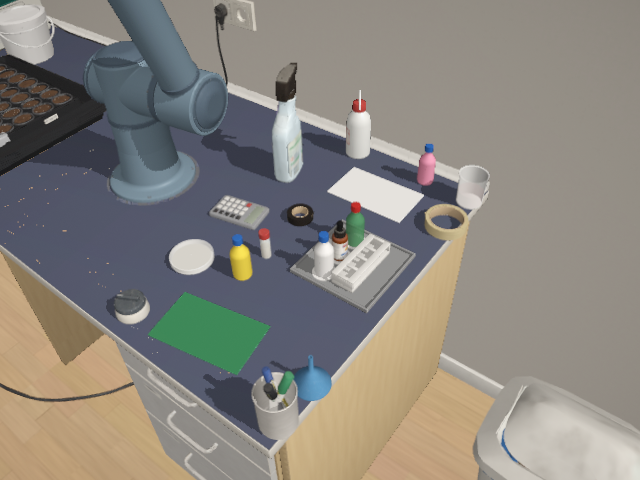

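The top view shows the tray at about (335,201) with the rack at (335,190). The bottles are green (305,217), dropper (335,217) and white (364,217). The green mat is at (491,263), the white mat at (221,247), the tape at (308,293), the vial at (381,286) and the yellow decoy at (419,287). The side view agrees with all of this.

```bash
cat > h.py <<'E'
from station import bot
import cv2, numpy as np
def ray(n,uv,z):
    c=bot.calibration(n); K=np.array(c["camera_matrix"]); R=np.array(c["R"]); t=np.array(c["t"])
    p=cv2.undistortPoints(np.array(uv,float).reshape(-1,1,2),K,np.array([c["k1"],0,0,0.]))[:,0]
    d=np.c_[p,np.ones(len(p))]@R; o=-R.T@t
    return (o+d*((z-o[2])/d[:,2])[:,None])[:,:2]
def blob(mask,near,win=60):
    m=np.zeros_like(mask); x,y=near; s=np.s_[max(0,y-win):y+win,max(0,x-win):x+win]; m[s]=mask[s]
    m=cv2.morphologyEx(m,cv2.MORPH_OPEN,np.ones((2,2),np.uint8))
    cs,_=cv2.findContours(m,cv2.RETR_EXTERNAL,cv2.CHAIN_APPROX_NONE)
    return max(cs,key=cv2.contourArea)[:,0]
def rect(P):
    """min-area rectangle of world points: centre, long side, short side, angle of the long side"""
    P=(np.array(P)*1000).astype(np.float32); b=cv2.boxPoints(cv2.minAreaRect(P))/1000
    e1,e2=b[1]-b[0],b[2]-b[1]; L,S=(e1,e2) if np.hypot(*e1)>np.hypot(*e2) else (e2,e1)
    return b.mean(0),np.hypot(*L),np.hypot(*S),np.arctan(L[1]/L[0]) if abs(L[0])>1e-9 else np.pi/2
E
python3 - <<'E'
from h import *
I=cv2.imread("pics/top0.png"); H=cv2.cvtColor(I,cv2.COLOR_BGR2HSV)
inr=lambda a,b:cv2.inRange(H,np.array(a),np.array(b))
g=blob(inr((50,100,60),(85,255,255)),(491,263),70); print("green",rect(ray("top",g,.002)))
w=blob(inr((0,0,170),(180,40,255)),(221,247),60); print("white",rect(ray("top",w,.002)))
t=blob(cv2.morphologyEx(inr((0,0,70),(180,70,255)),cv2.MORPH_CLOSE,np.ones((9,9),np.uint8)),(335,201),57); r=rect(ray("top",t,.010)); print("tray",r)
k=blob(cv2.morphologyEx(inr((0,0,190),(180,50,255)),cv2.MORPH_CLOSE,np.ones((7,7),np.uint8)),(335,180),40)
k=k[k[:,1]<200]; print("rack",k.min(0),k.max(0),rect(ray("top",k,.034)))
def cap(lo,hi,near,z,win=14):
    b=blob(inr(lo,hi),near,win); c,rad=cv2.minEnclosingCircle(b.astype(np.float32)); print(near,c,rad,ray("top",[c],z)[0])
cap((0,130,110),(8,255,255),(304,213),.109)
cap((0,0,0),(180,255,60),(335,213),.106,10)
cap((100,130,80),(125,255,255),(365,212),.109)
cap((0,130,110),(8,255,255),(381,286),.069); cap((100,130,80),(125,255,255),(422,287),.105)
cap((0,0,0),(180,255,40),(308,293),.019,22)
cv2.imwrite("pics/crop0.png",cv2.resize(I[140:262,275:395],None,fx=5,fy=4.9,interpolation=cv2.INTER_CUBIC))
# side view caps for cross-check
S=bot.read_camera("side");
H=cv2.cvtColor(S,cv2.COLOR_BGR2HSV)
print("side:");
def caps(lo,hi,near,z):
    b=blob(inr(lo,hi),near,14); c,rad=cv2.minEnclosingCircle(b.astype(np.float32)); print(c,rad,ray("side",[c],z)[0])
caps((100,130,80),(125,255,255),(323,239),.101);caps((0,130,90),(8,255,255),(355,209),.101)
E
```

```text
green (array([ 0.461958  , -0.26642632], dtype=float32), np.float32(0.19934078), np.float32(0.1196946), np.float32(0.18251443))
white (array([0.49245328, 0.26181296], dtype=float32), np.float32(0.19913079), np.float32(0.118882865), np.float32(0.021633767))
tray (array([0.58368087, 0.0380464 ], dtype=float32), np.float32(0.22513798), np.float32(0.22428285), np.float32(-0.005909688))
rack [301 177] [371 199] (array([0.60554457, 0.03634847], dtype=float32), np.float32(0.1354083), np.float32(0.04309834), np.float32(1.5663294))
(304, 213) (304.5, 212.5) 5.147915363311768 [0.54777261 0.09282855]
(335, 213) (335.4294128417969, 215.688232421875) 5.90117883682251 [0.5422146  0.03708574]
(365, 212) (365.6666564941406, 212.5) 5.069073677062988 [ 0.54745458 -0.01730575]
(381, 286) (382.5, 285.0) 5.852449893951416 [ 0.41818482 -0.04921824]
(422, 287) (423.5, 286.5) 5.147915363311768 [ 0.41488457 -0.11943286]
(308, 293) (309.5, 294.5) 15.182326316833496 [0.40081099 0.08755215]
side:
(324.1901550292969, 237.3309783935547) 6.026256561279297 [ 0.55324888 -0.01358548]
(356.5, 208.1666717529297) 5.441713333129883 [0.55513704 0.09570032]
```

View pics/crop0.png

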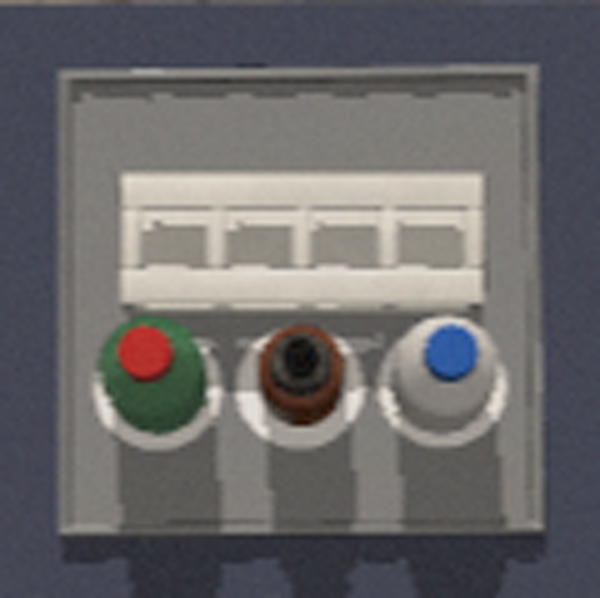

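The crop gives clean corners. Tray: (58,70), (538,66), (543,530), (60,533). Rack top: (120,174), (483,172), (483,303), (120,306). The bulb centre is at (300,356). I'll recompute the tray and rack from these.

```bash
python3 - <<'E'
from h import *
f=lambda P:np.array(P)/[5,4.9]+[274.6,139.6]
T=ray("top",f([(58,70),(538,66),(543,530),(60,533)]),.010); r=rect(T); print("tray",T,r)
K=ray("top",f([(120,174),(483,172),(483,303),(120,306)]),.034); print("rack",K,rect(K))
print("dropper",ray("top",f([(300,356)]),.106),"green",ray("top",f([(145,353)]),.109),"white",ray("top",f([(451,353)]),.109))
c=T.mean(0)
u=(T[0]+T[1]-T[2]-T[3]); u/=np.hypot(*u); th=np.arctan2(u[1],u[0]); print("yaw",th)
for y in(56,0,-56): print("mark",c+u*-.035+np.array([-u[1],u[0]])*y/1000)
print("rackpred",c+u*.02)
q=lambda yaw:np.array([0,np.cos(yaw/2),np.sin(yaw/2),0.])  # rotz(yaw)*rotx(pi)
for nm,p,yaws in(("tray",(c[0]-.035,c[1],.18),(np.pi/2,-np.pi/2)),("tray-56",(c[0]-.035,c[1]-.056,.048),(np.pi/2,-np.pi/2)),("rack",(c[0]+.02,c[1],.012),(np.pi/2,-np.pi/2)),("green",(.527,-.253,.2),(.18,.18-np.pi,)),("greennear",(.40,-.278,.046),(.18,.18-np.pi,.18+np.pi)),("white",(.492,.262,.013),(.02,np.pi,-np.pi+.02))):
  for y in yaws:
    j=bot.solve_ik(np.array(p),q(y)); print(nm,round(y,2),None if j is None else np.round(j,2))
E
```

```text
tray [[ 0.67881029  0.13504166]
 [ 0.67940612 -0.05523974]
 [ 0.49154118 -0.05546218]
 [ 0.49059188  0.13303057]] (array([0.58499676, 0.03960627], dtype=float32), np.float32(0.19028233), np.float32(0.18822381), np.float32(-1.5676652))
rack [[ 0.63113491  0.10863011]
 [ 0.63129555 -0.03187055]
 [ 0.57908547 -0.0314836 ]
 [ 0.5783641   0.10839234]] (array([0.605066  , 0.03826194], dtype=float32), np.float32(0.14049995), np.float32(0.05277127), np.float32(-1.5662906))
dropper [[0.54847253 0.0385737 ]] green [[0.54934047 0.09445925]] white [[ 0.54901785 -0.01575908]]
yaw 0.00593884971636318
mark [0.54975541 0.09513373]
mark [0.55008798 0.03913472]
mark [ 0.55042056 -0.01686429]
rackpred [0.60508701 0.03946135]
tray 1.57 [-0.04  0.35 -0.11  1.11  0.    1.53]
tray -1.57 [-0.04  0.35 -0.11  1.11  0.   -1.61]
tray-56 1.57 [-0.15  0.46 -0.31  0.8   0.    1.43]
tray-56 -1.57 [-0.15  0.46 -0.31  0.8   0.   -1.72]
rack 1.57 [-0.04  0.6  -0.19  0.79  0.    1.53]
rack -1.57 [-0.04  0.6  -0.19  0.79  0.   -1.61]
green 0.18 [-0.56  0.41  0.03  1.19  0.    2.41]
green -2.96 [-0.56  0.41  0.03  1.19  0.   -0.74]
greennear 0.18 [-0.74  0.36 -0.49  0.72  0.    2.22]
greennear -2.96 [-0.74  0.36 -0.49  0.72  0.   -0.92]
greennear 3.32 [-0.74  0.36 -0.49  0.72  0.   -0.92]
white 0.02 [ 0.38  0.51 -0.33  0.72  0.   -2.79]
white 3.14 [ 0.38  0.51 -0.33  0.72  0.    0.38]
white -3.12 [ 0.38  0.51 -0.33  0.72  0.    0.36]
```

Sizes check out: tray 190x188 mm, rack 140x53 mm, and the cap positions sit within 2 mm of the marks. First bottle: white.

```bash
cat >> h.py <<'E'
q=lambda yaw:np.array([0,np.cos(yaw/2),np.sin(yaw/2),0.])
TY,GY=np.pi/2+.006,.1825
GC,GU=np.array([.462,-.2664]),np.array([np.cos(GY),np.sin(GY)])
TRAY={"white":(.5497,-.0163),"dropper":(.5492,.0388),"green":(.5495,.0948)}
SLOT={"white":GC-.066*GU,"dropper":GC,"green":GC+.066*GU}
HG={"white":.0545,"green":.0545,"dropper":.0525}   # grasp height above the base
HI=.20
def move(n,a,za,ya,b,zb,yb):
    """take bottle n at a (support height za) and stand it at b"""
    h=HG[n]-.011
    bot.reach([*a,HI],q(ya)); bot.servo_line([*a,za+h],max_speed=.15)
    bot.grasp(40); print(n,"grip",round(bot.get_opening(),3),bot.get_gripper_force(),end=" ")
    bot.servo_line([*a,HI],max_speed=.2); bot.reach([*b,HI],q(yb))
    bot.servo_line([*b,zb+h+.001],max_speed=.13)
    print("held",round(bot.get_opening(),3),"F",np.round(bot.get_contact_force(),2)); bot.open()
    bot.servo_line([*b,HI],max_speed=.25); print("t",bot.get_time())
E
python3 - <<'E'
from h import *
print(bot.get_opening())
move("white",TRAY["white"],.004,TY,SLOT["white"],.002,GY)
cv2.imwrite("pics/top1.png",bot.read_camera("top"))
cv2.imwrite("pics/side1.png",bot.read_camera("side"))
E
```

```text
1.000752512932889
white grip 0.455 39.95566887315363 held 0.455 F [ 0.08  0.16 -0.73]
t 8.9
```

View pics/side1.png

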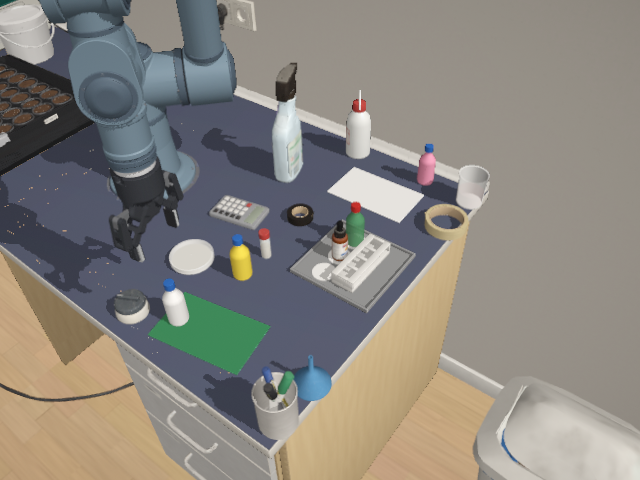

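The white bottle stands on the mat, base at about (176,322), and the rack and the other bottles have not moved. Next are the other two.

```bash
python3 - <<'E'
from h import *
for n in("dropper","green"): move(n,TRAY[n],.004,TY,SLOT[n],.002,GY)
bot.reach([.45,-.05,.32],q(TY)); 
bot.reach([.38,-.33,.32],q(GY))
I=bot.read_camera("top"); S=bot.read_camera("side")
cv2.imwrite("pics/top2.png",np.vstack([np.hstack([I[130:330,280:560],S[180:380,140:420]])])); cv2.imwrite("pics/t2full.png",I)
E
```

```text
dropper grip 0.369 39.33394010877237 held 0.366 F [ 0.72 -0.2  -0.75]
t 16.8833
green grip 0.452 39.92133233696222 held 0.455 F [-0.08  0.79 -1.08]
t 24.7917
```

View pics/top2.png

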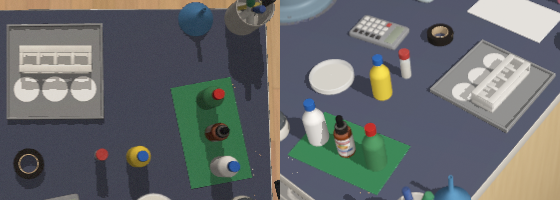

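All three bottles stand on the green mat, at (210,97), (216,132) and (228,167) in the crop, and the rack is unmoved. Now the rack.

```bash
python3 - <<'E'
from h import *
a=[.605,.0388]; b=[.4925,.2618]; WY=np.pi+.0216
bot.reach([*a,HI],q(TY)); bot.servo_line([*a,.014],max_speed=.12)
print("F",np.round(bot.get_contact_force(),1)); bot.grasp(40); print(bot.get_opening(),bot.get_gripper_force(),np.round(bot.get_contact_force(),1))
bot.servo_line([*a,.15],max_speed=.12); print(bot.get_opening())
bot.reach([*b,.15],q(WY)); print(bot.get_opening()); S=bot.read_camera("side")
bot.servo_line([*b,.013],max_speed=.1); print("F",np.round(bot.get_contact_force(),1),bot.get_opening())
bot.open(); bot.servo_line([*b,.15],max_speed=.2); bot.reach([.45,.05,.3],q(TY)); print(bot.get_time())
bot.reach([.38,-.33,.32],q(GY))
I=bot.read_camera("top"); S=bot.read_camera("side")
cv2.imwrite("pics/top3.png",np.hstack([I[130:330,170:400],S[100:300,260:500]])); cv2.imwrite("pics/t3full.png",I)
H=cv2.cvtColor(I,cv2.COLOR_BGR2HSV); w=blob(cv2.inRange(H,np.array((0,0,170)),np.array((180,40,255))),(221,247),60); print("mat",rect(ray("top",w,.002)))
E
```

```text
F [ 0.8  0.1 -0.1]
0.5995029531409887 42.11679741740227 [-0.  -0.3  4.2]
0.5956494394919978
0.5955407710609635
F [ 0.5  0.3 -0.7] 0.5987309349801962
37.075
mat (array([0.49245328, 0.26181296], dtype=float32), np.float32(0.19913079), np.float32(0.118882865), np.float32(0.021633767))
```

View pics/top3.png

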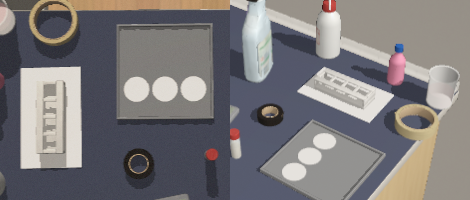

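The rack lies lengthwise on the white mat, at about (51,118) in the crop, with the tray marks clear. I'll check the offset on an enlarged crop.

```bash
python3 -c "
import cv2;I=cv2.imread('pics/t3full.png');cv2.imwrite('pics/crop3.png',cv2.resize(I[190:305,185:260],None,fx=5,fy=5,interpolation=cv2.INTER_CUBIC))"
```

```text
(no output)
```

View pics/crop3.png

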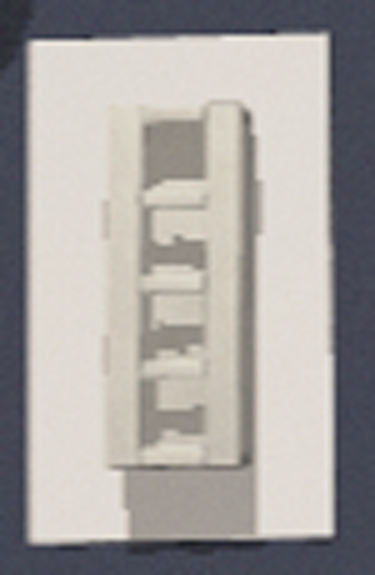

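The rack's top plate spans columns 107–241 and rows 103–466 in the crop. I'll compute its centre, then return the bottles.

```bash
python3 - <<'E'
from h import *
f=lambda P:np.array(P)/5+[184.6,189.6]
print("rack",rect(ray("top",f([(107,106),(238,102),(243,464),(108,467)]),.032)))
for n in("green","dropper","white"): move(n,SLOT[n],.002,GY,TRAY[n],.004,TY)
bot.reach([.38,-.33,.32],q(GY))
I=bot.read_camera("top"); S=bot.read_camera("side")
cv2.imwrite("pics/top4.png",np.hstack([cv2.resize(I[140:262,275:395],None,fx=3,fy=3),cv2.resize(S[170:318,270:450],(445,366))])); cv2.imwrite("pics/t4full.png",I)
H=cv2.cvtColor(I,cv2.COLOR_BGR2HSV); inr=lambda a,b:cv2.inRange(H,np.array(a),np.array(b))
def cap(lo,hi,near,z,win=14):
    c,r=cv2.minEnclosingCircle(blob(inr(lo,hi),near,win).astype(np.float32)); print(c,r,ray("top",[c],z)[0])
cap((0,130,110),(8,255,255),(304,213),.109); cap((0,0,0),(180,255,60),(335,213),.106,10); cap((100,130,80),(125,255,255),(365,212),.109)
cap((0,130,110),(8,255,255),(381,286),.069); cap((0,0,0),(180,255,40),(308,293),.019,22)
E
```

```text
rack (array([0.49305278, 0.2608001 ], dtype=float32), np.float32(0.13991663), np.float32(0.052006237), np.float32(0.022602882))
green grip 0.458 40.048925606533885 held 0.457 F [-0.19 -0.52 -0.9 ]
t 45.9667
dropper grip 0.364 39.33486205874942 held 0.364 F [ 0.76 -0.91 -1.58]
t 53.9083
white grip 0.454 39.89238628651947 held 0.456 F [ 0.52 -0.32 -0.64]
t 61.5917
(304.22222900390625, 212.0) 5.1795878410339355 [0.54868364 0.0933333 ]
(335.65625, 215.0625) 6.098015308380127 [0.54335206 0.03667466]
(365.5, 212.5) 5.147915363311768 [ 0.54745543 -0.01700645]
(382.5, 284.8333435058594) 5.911489486694336 [ 0.41849073 -0.04922095]
(309.0, 294.36956787109375) 15.297357559204102 [0.40106018 0.08851614]
```

View pics/top4.png

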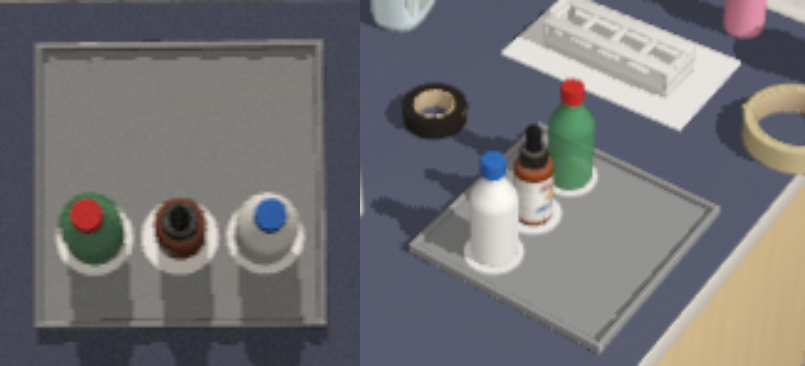

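The green, dropper and white bottles stand upright on their original marks, at (92,230), (180,228) and (266,230) in the crop. Each cap is within about 1.2 mm of where it started. The rack is within 2 mm of the white mat's centre, and the vial and tape have not moved.

```bash
python3 -c "
from station import bot
bot.wait(.5); print(bot.get_time(), bot.job_done())"
```

```text
the job is handed in; nothing more can be done
63.6 None
```

The job is handed in at 63.6 s: the rack is within 2 mm of the white mat's centre, all three bottles are back upright on their marks, and the vial and tape are where they were; the judge returned no verdict to me.

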